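# Fish the extension ring out from under the glass stage

### The job

The bare metal lens extension ring has slid under the low glass stage of the copy stand, too deep for the fingers. Take the hook from the tool rack, drag the ring out in front of the stage with it, hang the hook back upright in a free slot of the rack, then pick up the ring and set it down gently, lying flat on the floor of the accessory tray. Do not bump the glass stage hard or take the ring with the fingers while it is still under the glass, and leave the other things where they are.

Things in the scene. Friction and masses are not known exactly. Their poses are not given: they have to be found in the camera images.
- stage: Fixed, level, clear glass plate 260 mm deep (its x) by 420 mm wide (y), 8 mm thick, on four 22 mm square corner legs (centres at x +-118, y +-196 mm). Glass underside 68 mm, top 76 mm above the table. Origin on the table under its centre; x points to the rear, so the open front edge, towards the robot, is at its x = -130 mm.
- ring_center (a point): The loose lens extension ring to fetch: plain aluminium, 56 mm outside diameter, 40 mm bore right through, 14 mm tall, about 50 g, lying flat on the table under the glass, its centre 60 to 75 mm behind the stage's front edge, 50 to 90 mm left or right of the stage's middle. The point is its centre, 7 mm above its underside; z along the bore, upward.
- hook_grip (a point): The hook tool, 80 g, hanging upright in the rack, gripped from above. The point is the middle of its black handle. Tool axes: z up along the handle, y across it, x to the side its foot points to (rearward in the rack). Handle 26 (x) by 16 (y) mm, from 28 mm above this point to 34 mm below it; under it a guard plate 34 (x) by 28 (y) by 4 mm, underside 38 mm below the point.
- hook_bend (a point): Where the hook's 6 mm round steel rod, coming 52 mm straight down from the guard, bends: 90 mm under the handle's middle. From here a straight foot 70 mm long points 55 degrees forward of straight down, then an 18 mm tip, square to the foot, turns back and down. With the tool leaned 35 degrees, handle back towards the robot, the foot is level and the tip points straight down.
- hook_tip (a point): End of the hook's tip, centre of its round end of 3 mm radius, at (47.0, 0, -144.9) mm from the handle's middle in the tool's axes. With the tool leaned 35 degrees the foot's underside is 18 mm above the tip's lowest point, and the handle's middle is 122 mm behind and 92 mm above this point.
- rack: Fixed steel tool rack on the left or right: a 4 mm shelf 56 mm deep (x) by 230 mm wide (y), top 150 mm above the table, on two end plates, open below. Origin on the table under its centre, x to the rear. 12 mm wide slots at y = -70, 0, +70 mm run from the front edge (x = -28) to x = +6 mm. Tools hang by their guards, rods at x = 0. The hook is in the middle or +y slot.
- rack_front (a point): Middle of the shelf's front edge, at its top face. A hung hook comes out by lifting it about 10 mm and drawing it straight out to the front 95 mm or more before raising it, as its foot reaches 60 mm rearward under the shelf; it goes back the same way. Hung home, its handle's middle is 188 mm above the table.
- tray: Fixed grey open accessory tray, on the other side from the rack, outside 156 mm (x) by 240 mm (y), walls 5 mm thick and 16 mm high over the table, floor 5 mm above the table. Origin on the table under its centre. A rear lens cap lies in its +y end.
- tray_free (a point): Middle of the free part of the tray's floor, at floor height, 48 mm to the -y side of the tray's middle.
- cap_center (a point): Bystander: aluminium lens cap, a solid disc 54 mm across and 10 mm tall with no hole, lying under the glass beside the ring, in the other half. The point is its centre.
- rear_cap_center (a point): Bystander: loose black rear lens cap in the tray, 52 mm across, 18 mm tall, its centre 75 mm to the +y side of the tray's middle. The point is its centre.
- brush_handle (a point): Bystander: dusting brush with wooden handle hanging in the rack, 60 mm tall above the shelf. The point is 30 mm above the shelf.
- driver_handle (a point): Bystander: screwdriver hanging in the rack, 66 mm tall above the shelf. The point is 30 mm above the shelf.
- lens_center (a point): Bystander: black lens standing on the table, 67 mm across, 74 mm tall. The point is its centre.
- blower_center (a point): Bystander: rubber dust blower standing on the table, 60 mm across, 108 mm tall, nozzle up. The point is 30 mm above the table.
There are look-alikes about, which are no part of the job. There is more than one size of the rack; the one meant has the size given above.

How it is judged:
By the outcome, as a careful person would: the job done as asked, in the order asked, and still so for the second after the job is handed in, with the robot touching nothing.
It also fails if it takes over 72 s, if anything falls off the work surface, if the arm or the gripper's body presses on something with over 40 N, if the wrist force passes 120 N, or if a joint passes its speed limit or range.

### The arm

A 6-joint arm with a two-finger parallel gripper is mounted at the origin on the work surface. World frame = base frame: x ahead of the robot, y to its left, z up, the work surface at z = 0. Lengths are in mm, angles in rad, forces in N, time in s.
With the tool pointing down it reaches from about 300 to 775 mm from the base axis. Payload 14.6 kg.
Tool frame: the origin (TCP) lies at the very end of the fingers, on their centre line; the grasp point (between the pads) lies 19 mm behind it (grip_point_offset is the distance from the TCP to the grasp point, in mm); z points along the fingers, y is the line along which they close (so a half turn about z gives the same grasp; the last joint's range is limited). The gripper opens to 94 mm and grips with 3 to 60 N. Pads are 16 mm wide; open, the fingers measure 119 mm over their backs; the gripper's body (75 mm by 177 mm) begins 78 mm behind the grasp point.
Start: joints at [1.076, 0.3, 1.521, -0, 1.321, -0.067], TCP at [228.175, 500.425, 205.446] pointing down, gripper open.
Joint ranges: [-3.03, 3.03], [-0.79, 2.21], [0.23, 2.52], [-1.04, 4.18], [0, 3.07], [-2.55, 2.55]. Speed limits (rad/s): [2.22, 2.22, 2.57, 3.14, 3.14, 3.14].

### API

Orientations are given as [roll, pitch, yaw] about the fixed x, y, z axes, in that order (R = Rz(yaw) Ry(pitch) Rx(roll)).
In Python, from cell import read_state, camera, camera_info, sign_off, grip_point_offset gives the robot as it stands.
- The arm moves only by the shell command python3 -m handwheel 'ROWS' [FORCE]. ROWS is text: rows parted by semicolons, each of 5 numbers parted by spaces: the shift along the world's x, y, z in units of 40 mm (1.0 is 40 mm), then the turn about the world's z in units of 5 degrees (1.0 is 5 degrees), then the closure, from 0 (fully open) to 1 (shut). In form: dx dy dz yaw gripper; .... A call has 1 to 12 rows; each row shifts and turns the commanded pose from where the row before left it; what a row does not reach is not made up. A row lasts 1/12 s, in which the tool goes at most 41.7 mm and 7.16 degrees, less where a joint would pass 70% of its speed; a pose out of reach is approached as far as the arm can. A call is refused whole if a number of a shift passes 1 or a number of a turn 1, either way. A call with a gripper value outside its range is refused whole. The fingers move at their own pace and stop on an object; FORCE is the grip in N (left out, the last holds). Time passes only in rows, so rows that do not move let the fingers close. It gives the time, the measured TCP pose, the force, the opening and the grip force at its end, in the units of the state.
- read_state(): the state, without advancing time (a new reading comes with each control period).
- camera(name): name is "scene" or "top"; returns (picture, depth): 480x640x3 uint8, red, green, blue; 480x640 float32, mm along the optical axis (not along the pixel's ray), 0 where there is no reading.
- camera_info(name): a dict with "intrinsics" (3x3 intrinsics, pixels), "world_from_camera" (4x4, takes a point from camera to world coordinates). Camera axes: x right, y down, z forward; pixel columns grow to the right and rows downward; lengths in mm; the calibration is good to about 2 mm. A picture is of the moment at which its call begins. camera_info takes no time and is no camera call.
- sign_off(): hands the job in; it is judged then, once.
The state is a dict: "clock": time; "joints": joint angles; "qd": joint speeds; "effort": joint torques, N m; "eef_pos": TCP position; "eef_rot": TCP orientation; "wrist_force": force on the tool from outside, world axes, zero at the start; "moment": the same for the moment, N m; "finger_gap": finger opening in mm; "finger_force": force on a finger pad.
Only numpy, scipy, OpenCV 4.12 (cv2) and the standard library are available. Lean on these libraries where they do the work, as an engineer would, in place of code of your own. Each camera call takes 0.05 s, during which the arm holds its last target. There are 200 camera calls.

## Working session

There is one attempt and no reset: what is moved stays moved. The work goes in short steps, Python scripts to look and compute and a shell command to move; the robot and the scene stay as the last step left them, time stands still between calls to the robot, and variables do not carry over. Pictures are saved under pics/ and viewed, at most 10 in all, crops included, and the job is handed in when it is done.

```bash
ls; mkdir -p pics; cat > h.py <<'E'
import numpy as np,cv2
from cell import *
def ray(n,u,v):
    i=camera_info(n);K=np.array(i["intrinsics"]);T=np.array(i["world_from_camera"])
    d=T[:3,:3]@np.linalg.solve(K,[u,v,1]);return T[:3,3],d
def onz(n,u,v,z):
    o,d=ray(n,u,v);return o+d*(z-o[2])/d[2]
def proj(n,p):
    i=camera_info(n);K=np.array(i["intrinsics"]);T=np.linalg.inv(np.array(i["world_from_camera"]))
    q=K@(T[:3,:3]@np.array(p,float)+T[:3,3]);return q[:2]/q[2]
def snap(n,f):
    p,d=camera(n);cv2.imwrite("pics/%s.png"%f,p[:,:,::-1]);np.save("pics/%s.npy"%f,d);return p,d
E
python3 - <<'E'
from h import *
for n in("scene","top"):
    snap(n,n+"0");i=camera_info(n);print(n,np.round(i["intrinsics"],1).tolist(),np.round(i["world_from_camera"],3).tolist())
print(read_state())
E
```

```text
pics
scene [[588.7, 0.0, 316.9], [0.0, 588.7, 233.2], [0.0, 0.0, 1.0]] [[-0.393, 0.496, -0.774, 1671.608], [0.92, 0.207, -0.333, 569.512], [-0.005, -0.843, -0.538, 893.833], [0.0, 0.0, 0.0, 1.0]]
top [[575.8, 0.0, 323.1], [0.0, 575.8, 242.8], [0.0, 0.0, 1.0]] [[0.011, -0.994, 0.108, 403.634], [-1.0, -0.01, 0.003, 70.489], [-0.002, -0.108, -0.994, 1787.285], [0.0, 0.0, 0.0, 1.0]]
{'clock': 0.1, 'joints': array([ 1.07640492e+00,  3.00419966e-01,  1.52151195e+00, -3.05055780e-06,
        1.32067991e+00, -6.65524833e-02]), 'qd': array([-0.00038093, -0.00080216, -0.00168071, -0.00014221,  0.00288965,
       -0.00103761]), 'effort': array([ 1.40149579e-03, -5.32639825e+01, -3.53287625e+01,  7.09608220e-02,
        2.34620314e-02, -2.35176043e-05]), 'eef_pos': array([228.06926308, 500.23372282, 204.94361666]), 'eef_rot': array([-3.14057554e+00, -6.48298373e-05,  2.71375445e+00]), 'wrist_force': array([ 0.28627774,  0.39794937, -0.0251729 ]), 'moment': array([ 0.0381917 , -0.01583037,  0.00079348]), 'finger_force': 0.0, 'finger_gap': 93.9175966011299}
```

View pics/scene0.png

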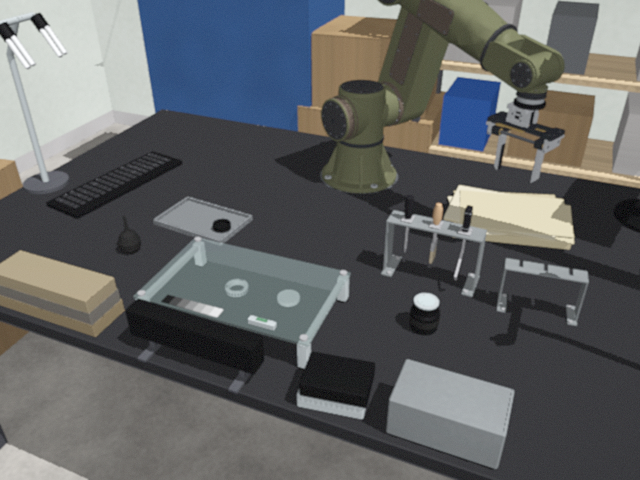

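View pics/top0.png

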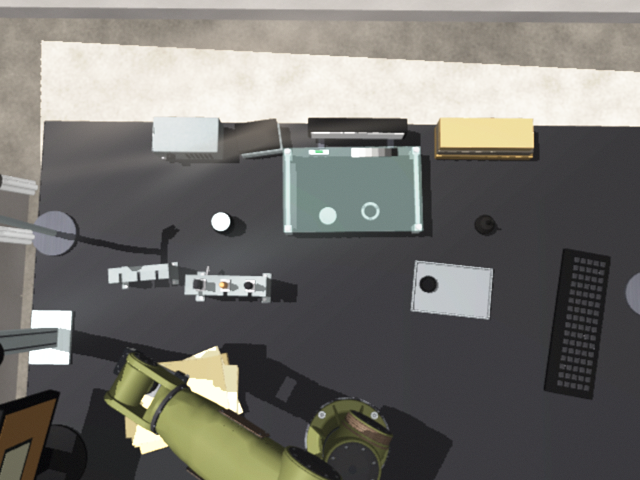

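The scene view shows the stage around (240,295), with the ring, which has a bore, at (237,288) and the solid cap at (288,297). There are two racks: a full one at (435,240) and a smaller-looking empty one at (545,280). The full rack's handles are black at (409,208), wooden at (437,213) and black at (468,217). The tray is at (204,218). I'll confirm the rack, hook and ring in one enlarged crop.

```bash
python3 - <<'E'
from h import *
s=cv2.imread("pics/scene0.png");t=cv2.imread("pics/top0.png")
C=np.zeros((600,800,3),np.uint8)
a=cv2.resize(s[190:315,370:600],None,fx=3.4,fy=2.7,interpolation=2);a=cv2.resize(s[195:315,370:590],(560,306),interpolation=2);C[:306,:560]=a
b=cv2.resize(s[250:350,200:280],(240,300),interpolation=2);C[:300,560:]=b
c=cv2.resize(t[258:308,100:290],(800,210),interpolation=2);C[310:520]=c
cv2.imwrite("pics/crop1.png",C)
E
```

```text
(no output)
```

View pics/crop1.png

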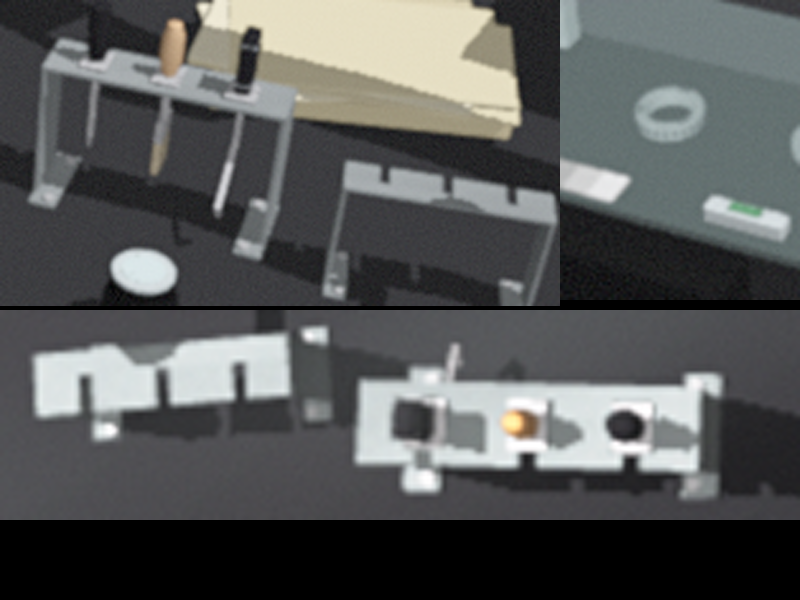

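Candidates for the hook are the black handles at scene (409,208) and (468,217). The one at (468,217), top (198,284), fits: it has a square handle, a bent bright foot and a tip showing behind the shelf, and it hangs in the +y slot. The other black handle is round with a straight shaft, so it is the driver. Next I check the rack size and measure positions.

```bash
python3 - <<'E'
from h import *
f=lambda cx,cy:(100+cx*190/800,258+(cy-310)*50/210)
for nm,c in dict(FL=(357,465),FR=(700,470),RL=(360,380),RR=(684,385),slotM=(528,468),slotD=(630,470)).items():
    print(nm,onz("top",*f(*c),150).round(1))
for nm,c in dict(eFL=(37,416),eFR=(290,397)).items(): print(nm,onz("top",*f(*c),110).round(1))
t=cv2.imread("pics/top0.png");s=cv2.imread("pics/scene0.png")
def blobs(img,m,box,lab,mn=40):
    x0,y0,x1,y1=box
    z=np.zeros(m.shape,np.uint8);z[y0:y1,x0:x1]=m[y0:y1,x0:x1]
    n,l,st,ce=cv2.connectedComponentsWithStats(z)
    for i in range(1,n):
        if st[i,4]>=mn: print(lab,st[i],ce[i].round(1))
g=cv2.cvtColor(t,6);gs=cv2.cvtColor(s,6)
blobs(t,(g<60).astype(np.uint8),(188,276,210,294),"hook top",20)
m=(g>165).astype(np.uint8)
blobs(t,m,(300,185,400,230),"ring/cap")
ys,xs=np.where(m[195:227,355:385]);(u,v),r=cv2.minEnclosingCircle(np.c_[xs+355,ys+195].astype(np.float32));print("ring circ",u,v,r)
# refraction ignored
print("ring",onz("top",u,v,14),onz("top",u,v,7))
ms=(gs>165).astype(np.uint8);blobs(s,ms,(215,270,310,310),"sc")
# stage glass mask: greenish
hsv=cv2.cvtColor(t,40);mm=((hsv[:,:,1]>25)&(hsv[:,:,0]>70)&(hsv[:,:,0]<105)&(g>70)).astype(np.uint8)
n,l,st,ce=cv2.connectedComponentsWithStats(mm);i=1+st[1:,4].argmax();print(st[i])
c=max(cv2.findContours((l==i).astype(np.uint8),0,2)[0],key=len);bx=cv2.boxPoints(cv2.minAreaRect(c))
for p in bx: print("stage",p.round(1),onz("top",*p,76).round(1))
# tray
mt=((g>120)&(hsv[:,:,1]<40)).astype(np.uint8);z=np.zeros_like(mt);z[250:330,400:505]=mt[250:330,400:505]
c=max(cv2.findContours(z,0,2)[0],key=cv2.contourArea);bx=cv2.boxPoints(cv2.minAreaRect(c))
for p in bx: print("tray",p.round(1),onz("top",*p,16).round(1))
E
```

```text
FL [428.9 466.4 150. ]
FR [428.  235.4 150. ]
RL [486.2 466.5 150. ]
RR [485.1 247.4 150. ]
slotM [428.1 351.2 150. ]
slotD [427.5 282.5 150. ]
eFL [461.  698.6 110. ]
eFR [476.  524.2 110. ]
hook top [197 281   5   8  27] [199.4 284.4]
ring/cap [361 202  19  18 165] [369.9 210.4]
ring/cap [319 207  18  18 252] [327.3 215.3]
ring circ 369.9333190917969 210.6999969482422 9.224752426147461
ring [698.3443459  -68.44121266  14.        ] [699.50770897 -68.9896357    7.        ]
sc [226 280  21  16 152] [236.5 286.4]
sc [278 290  21  17 274] [288.1 297.8]
[ 289  146  128   87 9647]
stage [288.3 147.4] [880.4 185.2  76. ]
stage [415.  145.8] [ 889.5 -200.3   76. ]
stage [416.1 231. ] [ 628. -202.   76.]
stage [289.5 232.6] [619.  177.3  76. ]
tray [409.3 310.7] [ 390.  -189.1   16. ]
tray [414.8 259.8] [ 546.3 -206.8   16. ]
tray [494.2 268.3] [ 522.6 -451.    16. ]
tray [488.8 319.3] [ 366.7 -431.    16. ]
```

The full rack measures 231 mm wide, so it is the right one; the look-alike is about 175 mm. Its front edge is at x≈428 and its middle at y≈351, so the hook is near (456, 421). The ring is near (699,-69), and the glass front edge near x≈625.

The moves only yaw, so I'll lean the hook by turning it passively in a light grip against the table.

```bash
python3 -m handwheel '0 0 0.5 0.6 0.57; 0.7 -0.25 0.3 0.6 0.57; 0.7 -0.25 0.3 0.6 0.57; 0.7 -0.25 0.1 0.6 0.57; 0.7 -0.25 0 0.6 0.57; 0.7 -0.25 0 0.6 0.57; 0.7 -0.25 0 0.6 0.57; 0.7 -0.25 0 0.7 0.57; 0.8 -0.23 0 0 0.57; 0 0 0 0 0.57; 0 0 0 0 0.57' 20
python3 - <<'E'
from h import *
print(read_state()["eef_rot"],read_state()["joints"])
# ring by two views
def tri(a,b):
    (o1,d1),(o2,d2)=ray("top",*a),ray("scene",*b)
    A=np.c_[d1,-d2];s=np.linalg.lstsq(A,o2-o1,rcond=None)[0];p,q=o1+s[0]*d1,o2+s[1]*d2;return (p+q)/2,np.linalg.norm(p-q)
print(tri((369.9,210.7),(236.5,287.5)))
print("handle top scene", proj("scene",[456.5,421,216]),proj("top",[456.5,421,216]))
s=cv2.imread("pics/scene0.png");g=cv2.cvtColor(s,6)[200:240,455:485];ys,xs=np.where(g<50)
for y in range(40):
    x=xs[ys==y]
    if len(x): print(200+y,455+x.min(),455+x.max(),end=' | ')
E
```

```text
clock: 1.02
eef_pos: [457.1, 420.4, 252.5]
eef_rot: [-3.141, -0.001, 3.139]
wrist_force: [-0.9, 0.5, 0.2]
finger_gap: 40.4
finger_force: 0.0
[-3.14071504e+00 -1.19334215e-03  3.13910329e+00] [ 6.84655966e-01  4.34877042e-01  1.23013266e+00  7.88679668e-05
  1.47806218e+00 -8.83658878e-01]
(array([698.60216609, -67.06096847,   6.58342097]), np.float64(4.149932470419296))
handle top scene [466.2389187  206.03677715] [195.96422905 284.47227245]
207 468 471 | 208 467 471 | 209 466 470 | 210 466 470 | 211 466 470 | 215 465 468 | 216 465 470 | 217 465 469 | 218 465 469 | 219 465 469 | 220 464 469 | 221 464 469 | 222 464 469 | 223 464 469 | 224 464 468 | 225 464 468 | 226 463 468 | 227 464 467 | 230 463 465 | 239 455 460 |
```

```bash
python3 - <<'E'
from h import *
for n,(x0,y0,x1,y1) in dict(top=(185,272,212,298),scene=(450,195,490,245)).items():
    d=np.load("pics/%s0.npy"%n);i=camera_info(n);K=i["intrinsics"];T=np.array(i["world_from_camera"])
    v,u=np.mgrid[y0:y1,x0:x1];z=d[y0:y1,x0:x1]
    P=np.stack([(u-K[0][2])/K[0][0]*z,(v-K[1][2])/K[1][1]*z,z],-1).reshape(-1,3)[z.ravel()>0]@T[:3,:3].T+T[:3,3]
    for lo,hi in((205,225),(160,205)):
        q=P[(P[:,2]>lo)&(P[:,2]<hi)&(P[:,0]>400)&(P[:,0]<500)];print(n,lo,len(q),q.min(0).round(),q.max(0).round(),np.median(q,0).round(1)) if len(q) else 0
E
```

```text
top 205 61 [447. 413. 207.] [472. 431. 221.] [458.2 420.5 213.7]
top 160 32 [448. 413. 160.] [474. 420. 204.] [458.9 414.3 184.7]
scene 205 66 [447. 419. 206.] [477. 435. 219.] [468.1 427.6 213.7]
scene 160 137 [448. 418. 160.] [480. 435. 205.] [471.1 428.  182.3]
```

```bash
python3 -m handwheel '0.02 0.04 -0.5 0 0.57; 0 0 -0.5 0 0.57; 0 0 -0.5 0 0.57; 0 0 -0.4 0 0.57; 0 0 -0.2 0 0.57; 0 0 0 0 0.57; 0 0 0 0 0.8; 0 0 0 0 1; 0 0 0 0 1; 0 0 0 0 1; 0 0 0 0 1; 0 0 0 0 1' 40
```

```text
clock: 2.02
eef_pos: [457.2, 423.1, 170.3]
eef_rot: [3.141, 0.001, 3.141]
wrist_force: [-1.7, 0.4, 6.0]
finger_gap: 15.7
finger_force: 40.0
```

```bash
python3 -m handwheel '0 0 0.1 0 1; 0 0 0.1 0 1; 0 0 0.1 0 1; 0 0 0 0 1; 0 0 0 0 1' 40
```

```text
clock: 2.43
eef_pos: [457.0, 422.8, 181.7]
eef_rot: [3.141, 0.0, 3.141]
wrist_force: [-0.1, 1.1, 0.2]
finger_gap: 15.9
finger_force: 40.0
```

```bash
python3 -m handwheel '-0.3 0 0 0 1; -0.4 0 0 0 1; -0.5 0 0 0 1; -0.5 0 0 0 1; -0.5 0 0 0 1; -0.4 0 0 0 1; -0.2 0 0 0 1; 0 0 0 0 1; 0 0 0.2 0 1; 0 0 0 0 1' 40
python3 - <<'E'
from h import *
snap("scene","s1")
c=cv2.imread("pics/s1.png")[130:330,380:620];cv2.imwrite("pics/s1c.png",cv2.resize(c,(720,600),interpolation=2))
E
```

```text
clock: 3.27
eef_pos: [346.1, 423.1, 190.9]
eef_rot: [3.14, 0.001, 3.141]
wrist_force: [0.1, 0.6, -1.2]
finger_gap: 15.8
finger_force: 40.0
```

View pics/s1c.png

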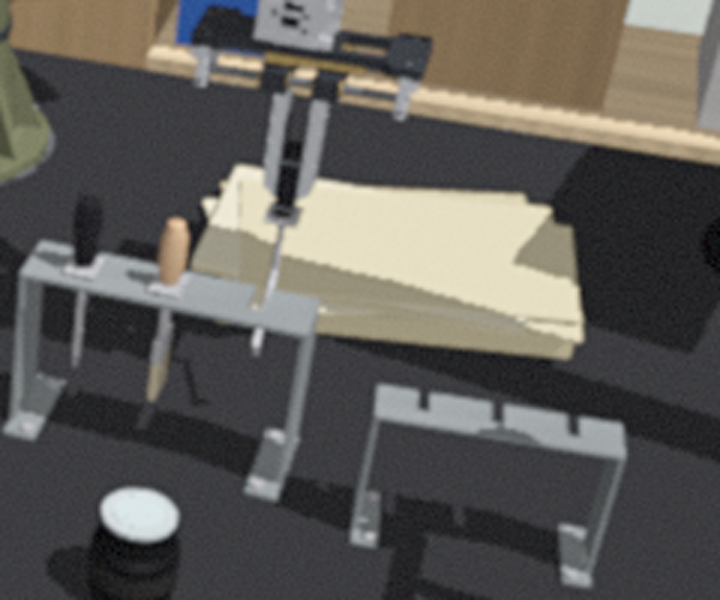

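The hook is held upright with its foot towards the rear. Handle is at crop (290,170), tip at (258,350). Slot +y is empty, and the brush and driver are undisturbed. Next, move in front of the stage.

```bash
python3 -m handwheel '0 -0.4 0 0 1; 0 -0.8 0 0 1; 0 -0.9 0 0 1; 0 -0.9 0 0 1; 0 -0.9 0 0 1; 0.2 -0.9 0 0 1; 0.5 -0.8 0 0 1; 0.5 -0.8 0 0 1; 0.5 -0.8 0 0 1; 0.5 -0.8 0 0 1; 0.5 -0.8 0 0 1; 0.5 -0.8 0 0 1' 40; python3 -m handwheel '0.5 -0.8 0 0 1; 0.4 -0.8 0 0 1; 0 -0.7 -0.1 0 1; 0 -0.4 -0.3 0 1; 0 0 -0.4 0 1; 0 0 -0.4 0 1; 0 0 0 0 1; 0 0 0 0 1; 0 0 0 0 1' 40
```

```text
clock: 4.32
eef_pos: [474.1, 36.4, 189.6]
eef_rot: [-3.142, 0.0, 3.14]
wrist_force: [0.4, 0.4, -0.7]
finger_gap: 15.9
finger_force: 40.0
clock: 5.07
eef_pos: [509.5, -69.4, 142.4]
eef_rot: [-3.141, 0.001, 3.141]
wrist_force: [0.0, 0.2, -0.1]
finger_gap: 16.1
finger_force: 40.0
```

```bash
python3 -m handwheel '0 0 0 0 1; 0 0 0 0 1; 0 0 -0.15 0 1; 0 0 -0.15 0 1; -0.3 0 -0.13 0 1; -0.3 0 -0.14 0 1; 0 0 0 0 1' 6; python3 -m handwheel '-0.3 0 -0.17 0 1; -0.26 0 -0.2 0 1; -0.25 0 -0.2 0 1; -0.25 0 -0.22 0 1; -0.23 0 -0.25 0 1; 0 0 0 0 1; 0 0 0 0 1' 6
python3 - <<'E'
from h import *
snap("scene","s2");snap("top","t2")
a=cv2.resize(cv2.imread("pics/s2.png")[150:350,180:420],(600,500),interpolation=2);cv2.imwrite("pics/s2c.png",a)
E
```

```text
clock: 5.65
eef_pos: [483.3, -69.0, 117.4]
eef_rot: [3.141, -0.002, 3.141]
wrist_force: [-0.7, 0.1, 0.2]
finger_gap: 15.8
finger_force: 6.0
clock: 6.23
eef_pos: [433.7, -69.2, 77.2]
eef_rot: [3.141, -0.0, 3.141]
wrist_force: [0.4, 1.0, -0.5]
finger_gap: 15.9
finger_force: 6.0
```

View pics/s2c.png

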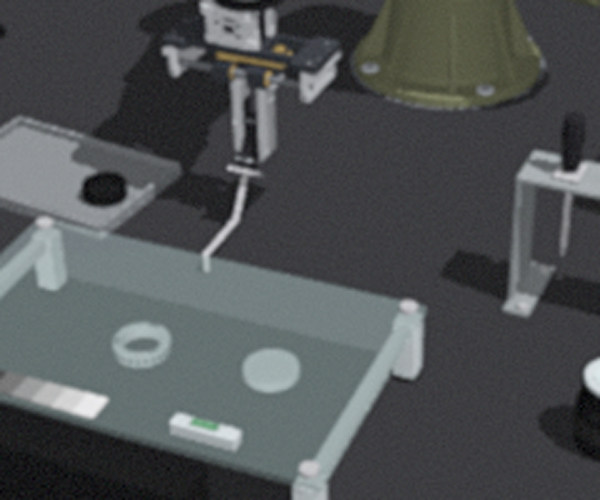

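The tool has leaned over: the bend is at (240,215) in the crop, the tip at (206,268) points down, and the foot looks roughly level. Checking numerically.

```bash
python3 - <<'E'
from h import *
print("tip",onz("scene",262.4,257.2,3).round(1),"elbow",onz("scene",180+206*.4,150+251*.4,21).round(1),"bend",onz("scene",180+239*.4,150+216*.4,21).round(1))
print("exp tip",proj("scene",[555.5,-69,3]),"elbow",proj("scene",[555.5,-69,21]),"bend",proj("scene",[485.5,-69,21]))
d=np.load("pics/t2.npy");n="top";i=camera_info(n);K=i["intrinsics"];T=np.array(i["world_from_camera"])
v,u=np.mgrid[200:300,340:400];z=d[200:300,340:400]
P=np.stack([(u-K[0][2])/K[0][0]*z,(v-K[1][2])/K[1][1]*z,z],-1).reshape(-1,3)@T[:3,:3].T+T[:3,3]
q=P[(P[:,2]>8)&(P[:,2]<75)&(P[:,0]>440)&(P[:,0]<600)&(abs(P[:,1]+69)<40)]
q=q[q[:,0].argsort()[::-1]];print(len(q));print(q[::3].round(0).tolist())
E
```

```text
tip [553.6 -69.3   3. ] elbow [548.3 -70.9  21. ] bend [473.8 -69.2  21. ]
exp tip [262.15083724 257.61114021] elbow [261.77471177 251.98841344] bend [273.74724022 238.57514444]
66
[[595.0, -100.0, 8.0], [585.0, -60.0, 9.0], [559.0, -71.0, 27.0], [556.0, -71.0, 24.0], [552.0, -71.0, 28.0], [550.0, -74.0, 24.0], [547.0, -75.0, 18.0], [544.0, -45.0, 9.0], [542.0, -69.0, 9.0], [537.0, -74.0, 25.0], [534.0, -71.0, 27.0], [531.0, -71.0, 32.0], [527.0, -73.0, 38.0], [525.0, -74.0, 27.0], [522.0, -71.0, 25.0], [515.0, -71.0, 32.0], [514.0, -97.0, 10.0], [513.0, -74.0, 29.0], [510.0, -74.0, 26.0], [506.0, -70.0, 35.0], [503.0, -74.0, 33.0], [500.0, -71.0, 32.0]]
```

```bash
python3 -m handwheel '0 0 0 0 1; 0 0 0 0 1; 0 0 0.2 0 1; 0 0.04 0.25 0 1; 0 0 0 0 1; 0.3 0 0 0 1; 0.4 0 0 0 1; 0.4 0 0 0 1; 0.4 0 0 0 1; 0 0 0 0 1; 0 0 0 0 1' 60
python3 - <<'E'
from h import *
snap("scene","s3")
a=cv2.resize(cv2.imread("pics/s3.png")[200:320,190:340],(750,600),interpolation=2);cv2.imwrite("pics/s3c.png",a)
E
```

```text
clock: 7.25
eef_pos: [493.4, -67.5, 95.0]
eef_rot: [-3.142, -0.0, -3.141]
wrist_force: [-0.4, -0.3, -0.9]
finger_gap: 15.7
finger_force: 60.0
```

View pics/s3c.png

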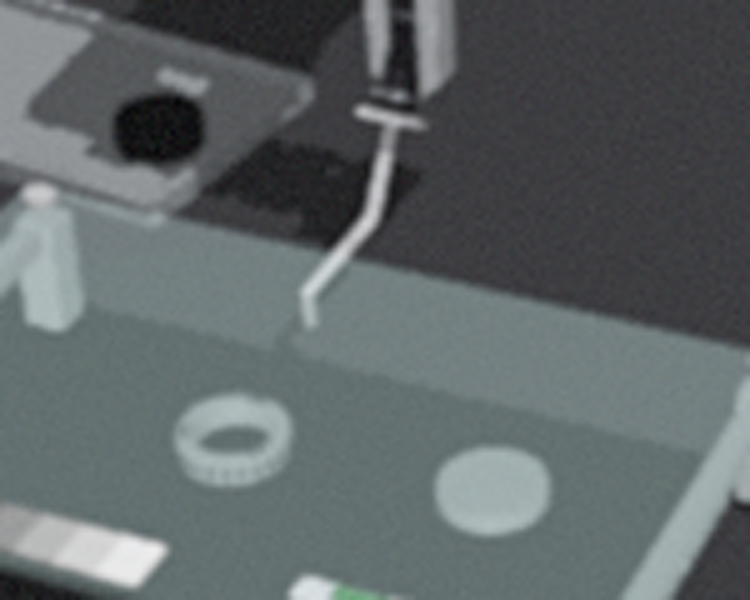

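```bash
python3 - <<'E'
from h import *
print("tip obs (252.4,264.6) bend obs (265,243)")
g=np.array([493.4,-68,95+19-1.3])
for th in(25,30,35,40):
    c,s=np.cos(np.radians(th)),np.sin(np.radians(th));f=lambda x,z:g+[x*c-z*s,0,x*s+z*c]
    print(th,[ (f(*p).round(),proj("scene",f(*p)).round(1)) for p in((47,-144.9),(0,-90),(57.3,-130.2))])
E
```

```text
tip obs (252.4,264.6) bend obs (265,243)
25 [(array([597., -68.,   1.]), array([255. , 266.8])), (array([531., -68.,  31.]), array([266.1, 244.2])), (array([600., -68.,  19.]), array([254. , 261.8]))]
30 [(array([607., -68.,  11.]), array([253.1, 265.7])), (array([538., -68.,  35.]), array([264.8, 244.4])), (array([608., -68.,  29.]), array([252.4, 260.4]))]
35 [(array([615., -68.,  21.]), array([251.3, 264.3])), (array([545., -68.,  39.]), array([263.6, 244.3])), (array([615., -68.,  39.]), array([250.8, 258.5]))]
40 [(array([623., -68.,  32.]), array([249.6, 262.3])), (array([551., -68.,  44.]), array([262.4, 244. ])), (array([621., -68.,  50.]), array([249.4, 256.2]))]
```

```bash
python3 -m handwheel '0 0 0.13 0 1; 0 0 0 0 1; 0.3 0 0 0 1; 0.3 0 0 0 1; 0.3 0 0 0 1; 0.3 0 0 0 1; 0.3 0 0 0 1; 0.3 0 0 0 1; 0.18 0 0 0 1; 0 0 0 0 1; 0 0 0 0 1' 60
python3 - <<'E'
from h import *
snap("scene","s4");snap("top","t4")
a=cv2.resize(cv2.imread("pics/s4.png")[225:315,195:285],(560,560),interpolation=2)
b=cv2.resize(cv2.imread("pics/t4.png")[190:250,350:390],(240,360),interpolation=2)
C=np.zeros((560,800,3),np.uint8);C[:,:560]=a;C[:360,560:]=b;cv2.imwrite("pics/s4c.png",C)
E
```

```text
clock: 8.22
eef_pos: [572.2, -67.6, 100.2]
eef_rot: [3.142, -0.0, 3.141]
wrist_force: [0.3, 0.3, -0.7]
finger_gap: 15.8
finger_force: 60.0
```

View pics/s4c.png

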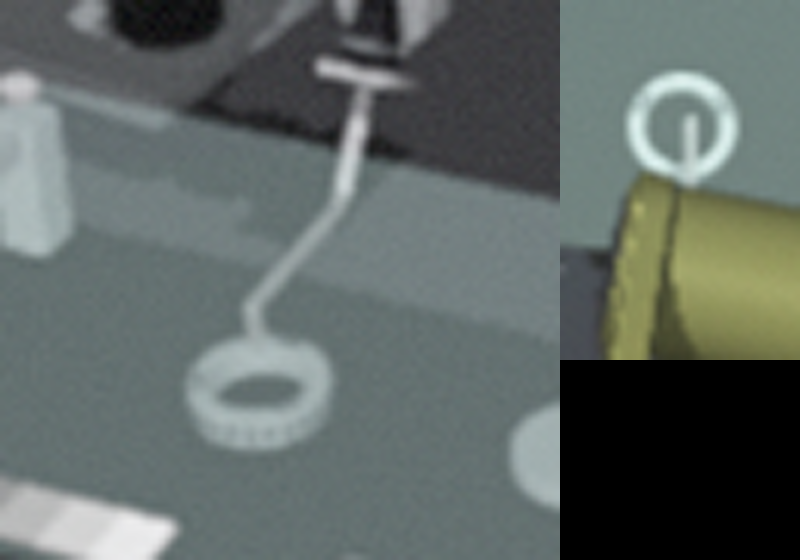

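```bash
python3 - <<'E'
from h import *
k=90/560
print("tip scene",195+262*k,225+335*k)
for x,z in((684,21),(690,21),(693,24),(680,24)): print(x,z,proj("scene",[x,-68,z]).round(1))
print("elbow top", 350+690/6,190+117/6,"ring",350+683/6,190+126/6)
for p in((688,-68,42),(692,-68,42),(696,-68,42),(699,-68,14)):print(p,proj("top",p).round(1))
print("ring scene top centre obs",195+260*k,225+377*k,proj("scene",[699,-68,14]))
E
```

```text
tip scene 237.10714285714286 278.8392857142857
684 21 [237.8 279.3]
690 21 [236.6 280.7]
693 24 [235.9 280.4]
680 24 [238.5 277.4]
elbow top 465.0 209.5 ring 463.8333333333333 211.0
(688, -68, 42) [370.5 212.5]
(692, -68, 42) [370.5 211.3]
(696, -68, 42) [370.5 210. ]
(699, -68, 14) [369.8 210.5]
ring scene top centre obs 236.78571428571428 285.5892857142857 [234.99153451 285.03325452]
```

```bash
python3 -m handwheel '0.1 0 0 0 1; 0 0 -0.1 0 1; 0 0 -0.1 0 1; 0 0 -0.1 0 1; 0 0 -0.1 0 1; 0 0 0 0 1; 0 0 0 0 1' 60; python3 -m handwheel '-0.1 0 0 0 1; -0.15 0 0 0 1; -0.2 0 0 0 1; -0.2 0 0 0 1; -0.2 0 0 0 1; -0.2 0 0 0 1; 0 0 0 0 1; 0 0 0 0 1' 60
python3 - <<'E'
from h import *
snap("scene","s5");snap("top","t5")
t=cv2.cvtColor(cv2.imread("pics/t5.png"),6)
a=cv2.resize(cv2.imread("pics/s5.png")[215:305,205:295],(560,560),interpolation=2)
b=cv2.resize(cv2.imread("pics/t5.png")[200:260,350:390],(240,360),interpolation=2)
C=np.zeros((560,800,3),np.uint8);C[:,:560]=a;C[:360,560:]=b;cv2.imwrite("pics/s5c.png",C)
E
```

```text
clock: 8.9
eef_pos: [576.4, -67.6, 83.9]
eef_rot: [3.141, -0.001, 3.141]
wrist_force: [-0.2, 0.4, -0.8]
finger_gap: 15.8
finger_force: 60.0
clock: 9.57
eef_pos: [534.4, -67.6, 84.6]
eef_rot: [-3.142, 0.0, 3.141]
wrist_force: [-0.4, 0.4, -0.3]
finger_gap: 15.7
finger_force: 60.0
```

View pics/s5c.png

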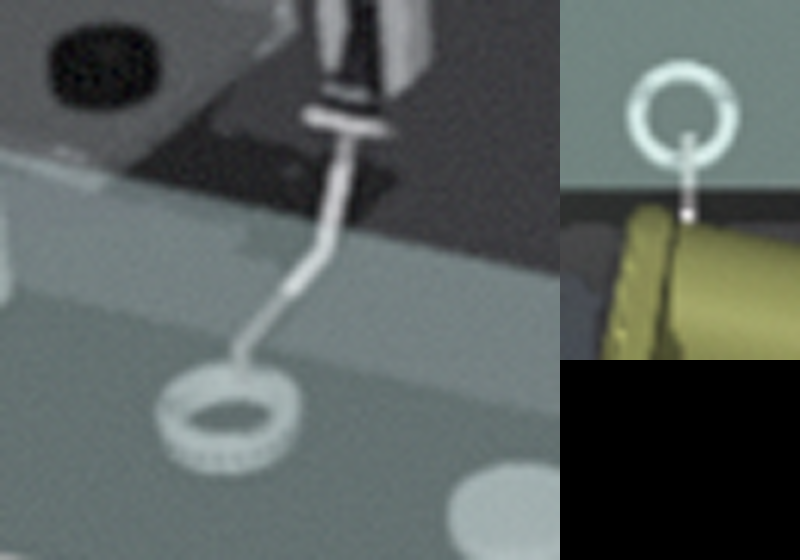

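The ring is hooked: in the top view the tip is at (687,140) inside the bore, and the ring has moved about 25 mm forward. Dragging on.

```bash
python3 -m handwheel '-0.2 0 0 0 1; -0.3 0 0 0 1; -0.35 0 0 0 1; -0.35 0 0 0 1; -0.35 0 0 0 1; -0.35 0 0 0 1; -0.35 0 0 0 1; -0.35 0 0 0 1; -0.35 0 0 0 1; -0.3 0 0 0 1; -0.2 0 0 0 1; 0 0 0 0 1' 60
cat >> h.py <<'E'
def ring(name,box=(330,225,420,290)):
    t,_=snap("top",name);g=cv2.cvtColor(t,7);x0,y0,x1,y1=box;m=(g[y0:y1,x0:x1]>150).astype(np.uint8)
    n,l,st,ce=cv2.connectedComponentsWithStats(m)
    for i in range(1,n):
        if st[i,4]>25:
            ys,xs=np.where(l==i);(u,v),r=cv2.minEnclosingCircle(np.c_[xs+x0,ys+y0].astype(np.float32));print(st[i],round(u,1),round(v,1),round(r,1),onz("top",u,v,14).round(1))
E
python3 - <<'E'
from h import *
ring("t6",(330,200,420,290))
E
```

```text
clock: 10.67
eef_pos: [395.5, -67.5, 84.3]
eef_rot: [3.142, -0.0, 3.141]
wrist_force: [-0.1, 0.3, -0.4]
finger_gap: 15.3
finger_force: 60.0
[ 81   0   9  31 182] 415.5 215.0 15.4 [ 686.2 -210.3   14. ]
[ 0  7  7 18 93] 330.5 215.5 8.5 [682.   54.3  14. ]
[ 31  54  19  36 209] 370.0 271.5 17.6 [508.9 -69.   14. ]
[ 83  61   7  29 149] 416.0 275.0 14.3 [ 499.5 -210.6   14. ]
```

```bash
python3 -m handwheel '0.12 0 0 0 1; 0 0 0 0 1; 0 0 0.2 0 1; 0 0 0.3 0 1; 0 0 0.5 0 1; 0 0 0.5 0 1; 0 0 0.5 0 1; 0 0 0.38 0 1; 0 0 0 0 1' 60
python3 - <<'E'
from h import *
ring("t7",(330,235,420,290))
E
python3 -m handwheel '-0.2 0.4 0 0 1; -0.35 0.8 0 0 1; -0.35 0.8 0 0 1; -0.35 0.8 0 0 1; -0.35 0.8 0 0 1; -0.35 0.8 0 0 1; -0.35 0.8 0 0 1; -0.3 0.8 0 0 1; 0 0.8 0 0 1; 0 0.8 0 0 1; 0 0.8 0 0 1; 0 0.8 0 0 1' 60;  python3 -m handwheel '0 0.8 0 0 1; 0 0.8 0 0 1; 0 0.8 0 0 1; 0 0.5 0 0 1; 0 0.3 0 0 1; 0 0 0 0 1; 0 0 0 0 1'  60
```

```text
clock: 11.47
eef_pos: [402.7, -67.8, 182.5]
eef_rot: [-3.14, 0.005, 3.142]
wrist_force: [-0.1, 0.5, -1.5]
finger_gap: 15.6
finger_force: 60.0
[ 31  19  19  34 217] 371.0 270.5 16.8 [511.9 -72.1  14. ]
[ 83  26   7  29 147] 416.0 275.0 14.3 [ 499.5 -210.6   14. ]
clock: 12.52
eef_pos: [296.6, 302.0, 178.2]
eef_rot: [-3.141, -0.001, -3.141]
wrist_force: [1.2, -0.0, -0.2]
finger_gap: 15.9
finger_force: 60.0
clock: 13.1
eef_pos: [297.0, 428.1, 178.0]
eef_rot: [-3.14, -0.001, -3.141]
wrist_force: [0.1, -0.3, -0.5]
finger_gap: 15.5
finger_force: 60.0
```

```bash
python3 -m handwheel '0 -0.15 0 0 1; 0 0 0 0 1; 0 0 0 0 1' 60
cat > lean.py <<'E'
from h import *
import sys
p=read_state()["eef_pos"];print(p);im,_=snap("scene",sys.argv[1]);gr=cv2.cvtColor(im,7).astype(int)
g=p+[0,0,19-1.3]
for th in map(float,sys.argv[2:]):
    c,s=np.cos(np.radians(th)),np.sin(np.radians(th));f=lambda x,z:g+[x*c-z*s,0,x*s+z*c]
    o=[]
    for q in((0,-50),(0,-65),(0,-80),(20,-104),(40,-118)):
        u,v=proj("scene",f(*q));v=int(round(v));u0=int(round(u));w=gr[v,u0-10:u0+11];o.append((round(u,1),v,u0-10+int(w.argmax()),int(w.max()),int(np.median(w))))
    print(th,o)
E
python3 lean.py s8 30 35
python3 - <<'E'
from h import *
ring("t8",(330,235,420,290))
E
```

```text
clock: 13.35
eef_pos: [297.6, 421.5, 179.6]
eef_rot: [3.141, 0.0, 3.14]
wrist_force: [0.3, -0.2, -0.4]
finger_gap: 15.6
finger_force: 60.0
[297.55822951 421.51673784 179.58865636]
30.0 [(np.float64(473.6), 203, 468, 224, 222), (np.float64(472.3), 209, 476, 223, 213), (np.float64(471.1), 215, 481, 217, 161), (np.float64(468.3), 224, 468, 201, 151), (np.float64(466.3), 229, 466, 199, 167)]
35.0 [(np.float64(473.4), 203, 468, 224, 222), (np.float64(472.1), 209, 476, 223, 213), (np.float64(470.8), 214, 479, 224, 184), (np.float64(468.1), 223, 469, 191, 145), (np.float64(466.2), 228, 467, 192, 168)]
[ 31  19  19  19 175] 369.9 262.9 9.4 [535.4 -68.5  14. ]
[ 83  26   7  29 151] 416.0 275.0 14.3 [ 499.5 -210.6   14. ]
```

```bash
python3 -m handwheel '0.2 0 0 0 1; 0.3 0 0 0 1; 0.3 0 0 0 1; 0.3 0 0 0 1; 0.3 0 0 0 1; 0.3 0 0 0 1; 0.3 0 0 0 1; 0.3 0 0 0 1; 0.3 0 0 0 1; 0.3 0 0 0 1; 0.1 0 0 0 1; 0 0 0 0 1' 60
python3 - <<'E'
from h import *
snap("scene","s9")
a=cv2.resize(cv2.imread("pics/s9.png")[150:310,380:540],(600,600),interpolation=2);cv2.imwrite("pics/s9c.png",a)
E
```

```text
clock: 14.45
eef_pos: [418.5, 422.5, 179.3]
eef_rot: [3.141, 0.001, 3.141]
wrist_force: [2.1, 3.9, -1.6]
finger_gap: 16.0
finger_force: 60.0
```

View pics/s9c.png

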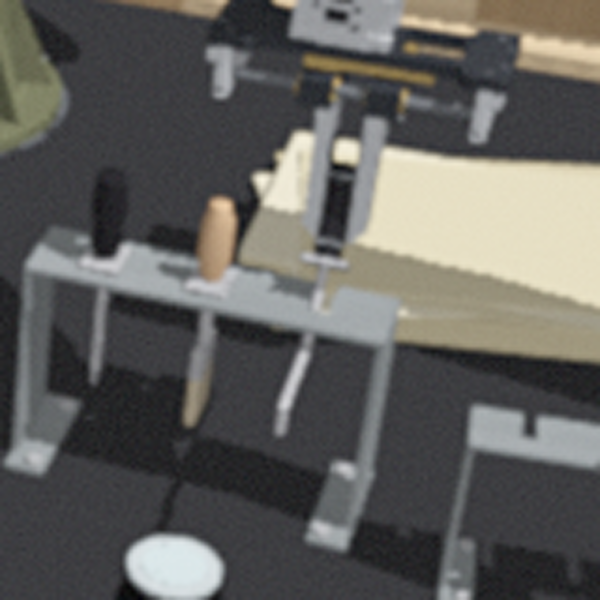

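The rod is in the +y slot, at crop (318,295), with the foot under the shelf and the guard above it. There is a slight side force, so I'll shift +y a little, ease the grip, and push against the slot end to bring the tool upright.

```bash
python3 -m handwheel '0 0.05 0 0 1; 0 0 0 0 1; 0.1 0 0 0 1; 0.1 0 0 0 1; 0.1 0 0 0 1; 0.1 0 0 0 1; 0.1 0 0 0 1; 0 0 0 0 1; 0 0 0 0 1' 6; python3 -m handwheel '0.1 0 0 0 1; 0.1 0 0 0 1; 0.1 0 0 0 1; 0.1 0 0 0 1; 0.1 0 0 0 1; 0 0 0 0 1; 0 0 0 0 1' 6; python3 lean.py s10 0 10 20
```

```text
clock: 15.25
eef_pos: [437.7, 424.3, 179.3]
eef_rot: [-3.141, 0.0, 3.141]
wrist_force: [0.0, 0.0, -1.7]
finger_gap: 15.8
finger_force: 6.0
clock: 15.83
eef_pos: [457.7, 424.3, 179.3]
eef_rot: [-3.141, 0.0, 3.141]
wrist_force: [-0.4, 0.2, -0.2]
finger_gap: 16.2
finger_force: 6.0
[457.72001348 424.32818597 179.29900276]
0.0 [(np.float64(463.7), 232, 471, 171, 135), (np.float64(462.9), 237, 472, 169, 151), (np.float64(462.1), 243, 462, 135, 62), (np.float64(459.1), 255, 459, 208, 62), (np.float64(456.6), 264, 457, 208, 62)]
10.0 [(np.float64(463.0), 233, 471, 169, 143), (np.float64(462.0), 239, 472, 150, 97), (np.float64(461.0), 245, 462, 135, 61), (np.float64(457.8), 257, 459, 206, 62), (np.float64(455.3), 266, 456, 210, 62)]
20.0 [(np.float64(462.4), 234, 455, 170, 163), (np.float64(461.2), 241, 463, 138, 45), (np.float64(460.0), 247, 461, 129, 62), (np.float64(456.8), 258, 458, 205, 63), (np.float64(454.3), 266, 456, 210, 61)]
```

```bash
python3 -m handwheel '-0.04 -0.03 -0.1 0 1; 0 0 -0.1 0 1; 0 0 -0.03 0 1; 0 0 0 0 1; 0 0 0 0 1' 6; python3 -m handwheel '0 0 0 0 0.85; 0 0 0 0 0.7; 0 0 0 0 0.57; 0 0 0 0 0.57; 0 0 0 0 0.57; 0 0 0.3 0 0.57; 0 0 0.5 0 0.57; 0 0 0.5 0 0.57; 0 0 0.5 0 0.57; 0 0 0.3 0 0.57; 0 0 0 0 0.57'
python3 - <<'E'
from h import *
p,_=snap("scene","s11")
a=cv2.imread("pics/scene0.png");b=cv2.imread("pics/s11.png")
C=np.hstack([cv2.resize(x[190:300,375:495],(400,367),interpolation=2) for x in(a,b)]);cv2.imwrite("pics/s11c.png",C)
E
```

```text
clock: 16.3
eef_pos: [455.7, 423.2, 170.2]
eef_rot: [-3.141, -0.0, 3.141]
wrist_force: [-0.4, -0.4, 0.0]
finger_gap: 15.8
finger_force: 6.0
clock: 17.22
eef_pos: [456.4, 423.7, 257.7]
eef_rot: [3.139, 0.004, 3.141]
wrist_force: [-0.1, -0.5, -0.3]
finger_gap: 40.6
finger_force: 0.0
```

View pics/s11c.png

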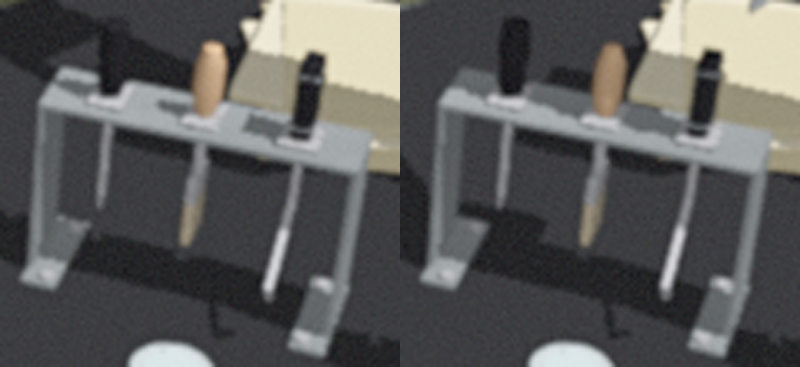

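The before/after view shows the hook hung just as at the start: handle at (705,90), guard flat, brush and driver unchanged. Now the ring.

```bash
python3 -m handwheel '0.1 -0.4 0 0 0.57; 0.14 -0.8 0 0 0.57; 0.14 -0.8 0 0 0.57; 0.14 -0.8 0 0 0.3; 0.14 -0.8 0 0 0; 0.14 -0.8 0 0 0; 0.14 -0.8 0 0 0; 0.14 -0.8 0 0 0; 0.14 -0.8 0 0 0; 0.14 -0.8 0 0 0; 0.14 -0.8 0 0 0; 0.14 -0.8 0 0 0'; python3 -m handwheel '0.14 -0.8 0 0 0; 0.14 -0.8 0 0 0; 0.08 -0.8 0 0 0; 0 -0.6 -0.2 0 0; 0 -0.1 -0.6 0 0; 0 0 -0.9 0 0; 0 0 -0.9 0 0; 0 0 -0.9 0 0; 0 0 -0.6 0 0; 0 0 0 0 0; 0 0 0 0 0'
```

```text
clock: 18.27
eef_pos: [521.0, 53.6, 253.0]
eef_rot: [-3.142, -0.002, 3.141]
wrist_force: [0.4, 0.6, -0.1]
finger_gap: 93.6
finger_force: 0.0
clock: 19.18
eef_pos: [535.0, -68.6, 89.3]
eef_rot: [3.141, -0.003, 3.141]
wrist_force: [0.7, 0.0, 0.7]
finger_gap: 94.2
finger_force: 0.0
```

```bash
python3 -m handwheel '0 0 -0.6 0 0; 0 0 -0.6 0 0; 0 0 -0.5 0 0; 0 0 -0.3 0 0; 0 0 -0.16 0 0; 0 0 0 0 0; 0 0 0 0 0.3; 0 0 0 0 0.6; 0 0 0 0 0.6; 0 0 0 0 0.6; 0 0 0 0 0.6; 0 0 0 0 0.6' 15; python3 -m handwheel '0 0 0.2 0 0.6; 0 0 0.4 0 0.6; 0 0 0.4 0 0.6; 0 0 0.4 0 0.6; 0 0 0.3 0 0.6; 0 0 0 0 0.6; 0 0 0 0 0.6' 15
python3 - <<'E'
from h import *
p,_=snap("scene","s12");snap("top","t12")
t=cv2.imread("pics/top0.png");g=cv2.cvtColor(t,6);z=np.zeros_like(g);z[250:330,400:505]=(g[250:330,400:505]<45);z[:262]=0;z[316:]=0
n,l,st,ce=cv2.connectedComponentsWithStats(z[:, :]);
for i in range(1,n):
    if st[i,4]>60: print(st[i],onz("top",*ce[i],23).round(1))
print(read_state()["joints"])
E
```

```text
clock: 20.18
eef_pos: [535.9, -68.8, 4.1]
eef_rot: [-3.142, 0.0, 3.141]
wrist_force: [0.2, -0.6, -0.4]
finger_gap: 57.1
finger_force: 0.1
clock: 20.77
eef_pos: [535.9, -68.8, 72.2]
eef_rot: [-3.141, 0.001, 3.141]
wrist_force: [-0.1, -0.4, -1.0]
finger_gap: 54.9
finger_force: 15.0
[420 277  16  15 192] [ 472.3 -245.1   23. ]
[-1.95509082e-01  4.28331828e-01  1.68318078e+00 -8.97355633e-08
  1.03129144e+00 -1.76611202e+00]
```

```bash
python3 - <<'E'
from h import *
im=cv2.imread("pics/s12.png");g=cv2.cvtColor(im,6)
for z in(66,68,82):print(z,proj("scene",[535.9,-68.8,z]).round(1))
print("right/left ext",proj("scene",[535.9,-40.8,75]).round(),proj("scene",[535.9,-96.8,75]).round())
u,v=proj("scene",[535.9,-68.8,75]);u,v=int(u),int(v)
for y in range(v-16,v+18,1): print(y,' '.join('%3d'%a for a in g[y,u-20:u+22:2]))
E
```

```text
66 [264.4 233.9]
68 [264.3 233.2]
82 [264.1 228.7]
right/left ext [274. 233.] [255. 229.]
214  97  88 108 155 129  30  51  63  59  65  58  63  63  57 129 158 151 125  75  60  59
215  96  94 116 157 132  32  52  61  62  61  60  65  59  55 129 158 148 123  76  59  58
216  93  94 110 155 130  40  50  60  61  63  58  63  62  57 126 157 145 127  78  59  60
217  87  87 103 155 135  42  51  61  62  61  63  60  60  55 116 155 145 127  83  58  61
218  88  94  96 155 139  49  50  61  59  62  61  61  62  58 111 158 139 127  85  61  63
219  89  89  93 155 140  49  52  62  60  61  61  64  62  56 118 156 138 126  84  63  61
220  87  85  95 159 143  49  45  62  58  62  57  61  58  58 114 157 139 124  83  57  68
221  86  84 100 162 149  59  48  61  59  62  59  59  61  62 110 155 138 129  85  59  61
222  81  83 100 156 149  59  49  59  60  62  62  63  60  59 103 156 142 125  87  58  60
223  83  76  79 145 152  51  41  57  71  82  95 108  76  61  99 153 143 127  83  58  60
224  80  65  68 142 155  59  33  81 108 122 139 149 114  84 105 156 145 128  85  56  65
225  71  61  67 138 155  62  58 115 144 15
[... 1281 characters left out ...]
  31  38  35  35  38  32  40  43  49  58  73  70  63  57  64  61  61  65  63  59  61
241  49  49  35  34  41  30  37  33  38  37  46  51  61  63  59  64  62  59  60  56  59
242  62  59  45  41  36  36  34  37  33  36  37  44  50  62  60  60  57  60  63  63  64
243  61  58  38  37  36  39  39  40  37  39  37  36  33  54  59  62  60  62  64  61  59
244  53  49  34  37  37  37  39  35  36  29  38  37  36  49  62  62  62  59  62  58  63
245  44  42  35  37  42  37  43  33  36  33  40  30  39  53  62  62  64  61  60  60  59
246  35  30  31  39  33  42  35  35  35  39  33  32  37  62  62  61  62  60  57  61  60
247  58  46  39  34  34  34  37  36  35  33  37  32  41  59  59  65  62  64  60  62  62
```

```bash
python3 -m handwheel '-0.1 -0.4 0 -0.1 0.6; -0.2 -0.7 0 -0.1 0.6; -0.2 -0.75 0 -0.1 0.6; -0.2 -0.75 0 -0.1 0.6; -0.2 -0.75 0 -0.1 0.6; -0.2 -0.75 0 -0.1 0.6; -0.2 -0.75 0 -0.1 0.6; -0.2 -0.75 0 -0.1 0.6; -0.2 -0.75 0 -0.1 0.6; -0.2 -0.6 0 -0.1 0.6; -0.2 -0.5 0 -0.1 0.6; 0 0 0 0 0.6' 15; python3 -m handwheel '0 0 -0.4 0 0.6; 0 0 -0.4 0 0.6; 0 0 -0.3 0 0.6; 0 0 -0.2 0 0.6; 0 0 0 0 0.6; 0 0 0 0 0.6' 15
```

```text
clock: 21.87
eef_pos: [449.9, -369.5, 70.6]
eef_rot: [3.141, -0.001, 3.042]
wrist_force: [-0.5, -0.3, -0.8]
finger_gap: 55.1
finger_force: 15.0
clock: 22.37
eef_pos: [451.9, -366.5, 19.7]
eef_rot: [3.141, -0.001, 3.046]
wrist_force: [-0.0, 0.6, 0.2]
finger_gap: 55.0
finger_force: 15.0
```

```bash
python3 -m handwheel '0 0 -0.1 0 0.6; 0 0 -0.08 0 0.6; 0 0 0 0 0.6; 0 0 0 0 0.6' 10; python3 -m handwheel '0 0 -0.05 0 0.6; 0 0 0 0 0.6; 0 0 0 0 0.6' 6; python3 -m handwheel '0 0 -0.03 0 0.6; 0 0 0 0 0.6; 0 0 0 0 0.6' 6
```

```text
clock: 22.7
eef_pos: [451.8, -366.8, 12.8]
eef_rot: [-3.142, 0.0, 3.045]
wrist_force: [-0.1, -0.1, -0.1]
finger_gap: 55.1
finger_force: 10.0
clock: 22.95
eef_pos: [451.8, -366.8, 10.7]
eef_rot: [3.142, 0.0, 3.045]
wrist_force: [-0.4, -0.2, -0.0]
finger_gap: 54.8
finger_force: 6.0
clock: 23.2
eef_pos: [451.9, -366.9, 9.7]
eef_rot: [-3.141, 0.0, 3.045]
wrist_force: [-0.2, 0.2, 3.5]
finger_gap: 55.0
finger_force: 6.0
```

Contact at 3.5 N, so the ring is on the tray floor. Release it, back off and check.

```bash
python3 -m handwheel '0 0 0 0 0.35; 0 0 0 0 0.27; 0 0 0 0 0.27; 0 0 0 0 0.27; 0 0 0.1 0 0.27; 0 0 0.3 0 0.27; 0 0 0.6 0 0.27; 0 0 0.8 0 0.27; 0 0 0.8 0 0.27; -0.2 0 0.8 0 0.27; -0.4 0.5 0.6 0 0.27; -0.4 0.6 0 0 0.27'; python3 -m handwheel '-0.2 0.9 0 0 0.27; -0.2 0.9 0 0 0.27; -0.2 0.9 0 0 0.27; 0.2 0.9 0 0 0.27; 0.3 0.9 0 0 0.27; 0.3 0.9 0 0 0.27; 0 0.9 0 0 0.27; 0 0.5 0 0 0.27; 0 0 0 0 0.27; 0 0 0 0 0.27'
python3 - <<'E'
from h import *
s,_=snap("scene","s13");t,_=snap("top","t13")
t0=cv2.imread("pics/top0.png");s0=cv2.imread("pics/scene0.png");t1=t[:,:,::-1];s1=s[:,:,::-1]
for nm,a,b,box in(("top",t0,t1,(400,230,520,335)),("top stage",t0,t1,(280,140,425,235)),("scene left",s0,s1,(100,180,350,360)),("scene rack",s0,s1,(370,190,610,340))):
    x0,y0,x1,y1=box;d=(cv2.absdiff(a,b).max(2)[y0:y1,x0:x1]>45).astype(np.uint8)
    n,l,st,ce=cv2.connectedComponentsWithStats(d)
    for i in range(1,n):
        if st[i,4]>12: print(nm,st[i][:2]+[x0,y0],st[i][2:],ce[i].round(1)+[x0,y0])
for n,p in(("top",(452,-367,12)),("scene",(452,-367,12))):print(n,proj(n,p))
d=np.load("pics/t13.npy");i=camera_info("top");K=i["intrinsics"];T=np.array(i["world_from_camera"])
u,v=map(int,proj("top",(452,-367,19)))
V,U=np.mgrid[v-14:v+15,u-14:u+15];z=d[v-14:v+15,u-14:u+15]
P=np.stack([(U-K[0][2])/K[0][0]*z,(V-K[1][2])/K[1][1]*z,z],-1).reshape(-1,3)@T[:3,:3].T+T[:3,3]
q=P[P[:,2]>12];print(len(q),q.min(0).round(),q.max(0).round(),np.median(q,0).round(1),np.linalg.lstsq(np.c_[q[:,:2]-q[:,:2].mean(0),np.ones(len(q))],q[:,2],rcond=None)[0].round(3))
E
```

```text
clock: 24.2
eef_pos: [412.6, -324.1, 175.2]
eef_rot: [-3.137, 0.007, 3.045]
wrist_force: [0.3, 0.6, -0.8]
finger_gap: 68.6
finger_force: 0.0
clock: 25.03
eef_pos: [419.9, -50.2, 170.4]
eef_rot: [-3.141, 0.001, 3.048]
wrist_force: [0.4, -0.1, -0.6]
finger_gap: 68.6
finger_force: 0.0
top [463 282] [13  7 28] [469.7 284.4]
top [459 288] [ 7 11 30] [461.7 293.6]
top [400 290] [  5  34 104] [401.3 302.6]
top [469 290] [11 10 33] [474.  295.1]
top [410 300] [ 57  17 562] [437.2 308.6]
top stage [361 202] [ 19  18 159] [369.9 210.4]
scene left [299 180] [ 8  5 27] [301.7 181.4]
scene left [336 181] [14  7 65] [343.5 183.8]
scene left [204 206] [ 48  14 188] [226.7 213.8]
scene left [182 208] [11  4 31] [186.7 209.3]
scene left [192 209] [ 7  8 20] [195.4 212.7]
scene left [180 213] [11  5 22] [184.5 215.5]
scene left [226 279] [ 22  18 221] [236.4 287.2]
scene rack [466 216] [ 5 16 26] [468.5 224.5]
scene rack [453 257] [ 6 19 28] [455.5 266.2]
scene rack [456 258] [ 6 19 31] [458.7 267.2]
top [466.95353622 291.01958262]
scene [188.26616943 214.07432403]
164 [ 404. -398.   12.] [ 495.   70. 1787.] [ 455.  -368.1   17.6] [-0.793  3.432 39.736]
```

```bash
python3 - <<'E'
from h import *
d=np.load("pics/t13.npy");i=camera_info("top");K=i["intrinsics"];T=np.array(i["world_from_camera"])
u,v=map(int,proj("top",(452,-367,19)))
V,U=np.mgrid[v-14:v+15,u-14:u+15];z=d[v-14:v+15,u-14:u+15]
P=np.stack([(U-K[0][2])/K[0][0]*z,(V-K[1][2])/K[1][1]*z,z],-1).reshape(-1,3)@T[:3,:3].T+T[:3,3]
q=P[(P[:,2]>13)&(P[:,2]<80)];print(len(q),q.mean(0).round(),np.percentile(q[:,2],[5,50,95]).round(),np.linalg.lstsq(np.c_[q[:,:2]-q[:,:2].mean(0),np.ones(len(q))],q[:,2],rcond=None)[0].round(3))
sign_off()
E
```

```text
141 [ 454. -368.   19.] [13. 18. 26.] [-3.4000e-02 -4.0000e-03  1.9012e+01]
the job is handed in; nothing more can be done
```

The ring was hooked out from under the glass and now lies flat on the tray floor near (454, -368). The hook hangs upright in its own slot again, and the job was handed in at about 25 s; no verdict was returned.

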